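Load, lock and start the counter-top tool steriliser

TASK

Lay the yellow tape measure flat in the tray of the white steriliser, fully close the lid, then turn the black lock collar clockwise as far as it goes so that its orange pointer stands at the red mark. Last, switch the steriliser on by pressing the green (front) end of its red rocker until it snaps over. Leave the green pin tin and the blue ink pad where they are.

Things in the scene. Friction and masses are not known exactly. Their poses are not given: they have to be found in the camera images.
- steriliser: White counter-top tool steriliser, fixed; origin on the counter under the tray's middle; x to its back (hinge side), -x to its front, y to its left. Case 160 (x) by 150 (y) by 60 mm high; open tray inside 124 by 124 mm, floor at z = 18 mm, rim at z = 60 mm. A switch wing, 60 mm high, stands on its left from y = 75 to 125 mm, x = -22 to 78 mm.
- tray (a point): Centre of the tray's floor (z = 18 mm in the case's frame), axes as the steriliser's.
- lid_hinge (a point): Middle of the lid's hinge line, at x = 82, y = 0, z = 64 mm in the steriliser's frame; the hinge line runs along the steriliser's y. The point's axes turn with the lid and equal the steriliser's when it is closed.
- lid (a joint): Lid angle: 0 closed, grows as it opens upward (1.57 upright), stop 1.8. Grey plate, outer face 11 mm outward of the hinge line (75 mm up when closed), inner face 3 mm inward; from the hinge point it spans 4 to 162 mm along its -x (50 mm wide lip to 172), 148 mm wide. No latch; a stiff hinge (0.42 N m) holds it anywhere. It can be pushed shut with closed fingers on the outer face near the free edge.
- collar_grip (a point): Point on the collar's axis, 13 mm above the lid's outer face, the height to grip. The axis is square to the lid, 82 mm from the hinge line, mid-width (over the tray centre when closed). Black lock collar, 56 mm across, 2 to 24 mm above the lid, round a fixed amber lens 37 mm across and 30 mm high; its orange pointer lug, 10 mm wide, 3 to 11 mm above the lid, reaches 44 mm from the axis.
- lock_collar (a joint): Collar angle, 0 to 1.25 rad, growing clockwise seen from outside the lid (from above when closed). At the stop 1.25 (locked) the pointer points to the steriliser's front (-x), at the red mark on the lid; at a smaller value q it points (1.25 - q) rad counter-clockwise of that, toward front right. At 0 it stands at the white mark. Turning takes 0.07 N m; it stays where it is left.
- rocker_pivot (a point): Pivot of the rocker on the switch wing, at x = 30, y = 101, z = 68 mm in the steriliser's frame, axes as the steriliser's. The red rocker above it is a plate 54 mm long (along x) and 26 mm wide whose flat top lies 8 mm above the pivot, tilted 0.2 rad either way. The front (-x) end bears a green patch. Everything beside it on the wing is at least 5 mm below the lowered end.
- rocker (a joint): Rocker angle: 0 off (front, green end up), 0.4 on (green end down), over-centre spring that snaps it to either end past 0.2; about 4 N, 18 mm in front of the pivot, throws it.
- tape_measure: Loose yellow round spring tape measure with a red button, lying flat on a fixed dark mat 3 mm thick, 52 mm across and 14 mm high, 50 g; origin on its underside, its round case is centred 14 mm along its +y; the white end of the tape sticks out along -y to 40 mm from the origin, has no collision shape.
- tape_disc (a point): Middle of the tape measure's round case, 7 mm above its underside; axes as the tape measure's.
- pin_tin: Green round tin, 63 mm across, 23 mm high, loose bystander; origin at the centre of its underside. Leave alone.
- ink_pad: Dark blue flat closed ink pad tin, 60 by 90 by 14 mm, loose bystander; origin under its middle. Leave alone.
Not all that is in view belongs to the job. Of the things that look like the tape_measure, take the one that is nearest to the robot's base at the start.

How it is judged (in metres and radians):
On the way, in this order (a step that is already met when the one before it is completed fails the run):
1. the tape measure lies flat in the tray, let go, with the lid still open (x of tape_disc in the frame of tray between -0.045 and 0.045 m and y of tape_disc in the frame of tray between -0.045 and 0.045 m and z of tape_disc in the frame of tray below 0.015 m and contact force between the fingers and tape_measure below 0.1 N and value of joint lid above 1 rad), for 0.2 s.
2. the lid is closed, the collar not yet at its mark (value of joint lid below 0.04 rad and value of joint lock_collar below 1 rad), for 0.2 s.
3. the collar is turned to its locked mark (value of joint lock_collar above 1.16 rad and value of joint rocker below 0.2 rad), for 0.2 s.
4. the rocker has snapped over to on (value of joint rocker above 0.34 rad), for 0.1 s.
At the end, for the whole second after the job is handed in: The tape measure lies flat (within 0.2 rad) and at rest on the tray's floor, its round case inside the tray; the lid is closed (under 0.04 rad), the collar is at the locked mark (joint over 1.16 of 1.25 rad) and the rocker is on (over 0.34 of 0.4 rad) (x of tape_disc in the frame of tray between -0.045 and 0.045 m and y of tape_disc in the frame of tray between -0.045 and 0.045 m and z of tape_disc in the frame of tray below 0.015 m and angle between tape_measure's own z axis and vertical below 0.2 rad and linear speed of tape_measure below 0.02 m/s and value of joint lid below 0.04 rad and value of joint lock_collar above 1.16 rad and value of joint rocker above 0.34 rad); the robot touches nothing.
It fails at once if the pin tin is shifted by more than 25 mm (distance of pin_tin from where it was at the start of the episode above 0.025 m).
It fails at once if the ink pad is shifted by more than 25 mm (distance of ink_pad from where it was at the start of the episode above 0.025 m).
It also fails if it takes over 72 s, if anything falls off the work surface, if the arm or the gripper's body presses on something with over 40 N, if the wrist force passes 120 N, or if a joint passes its speed limit or range.

ROBOT

A 7-joint arm with a two-finger parallel gripper is mounted at the origin on the work surface; the furniture and walls round the work are solid. World frame = base frame: x ahead of the robot, y to its left, z up, the work surface at z = 0. Lengths are in m, angles in degrees, forces in N, time in s.
With the tool pointing down it reaches from about 0.425 to 0.875 m from the base axis. Payload 4.7 kg.
Tool frame: the origin (TCP) lies on the centre line of the jaws, within the pads' length; the fingertips stand 14 mm ahead of it and the grasp point (between the pads) lies 5 mm behind it; z points along the fingers, y is the line along which they close (so a half turn about z gives the same grasp; the last joint's range is limited). The gripper opens to 87 mm and grips with 3 to 60 N. Pads are 19 mm wide; open, the fingers measure 117 mm over their backs; the gripper's body (75 mm by 190 mm) begins 51 mm behind the grasp point.
Start: joints at [66.412, 18.392, -4.016, 83.108, 1.295, 78.541, -3.26], TCP at [0.268, -0.592, 0.237] pointing down, gripper open.
Joint ranges: [-163.93, 163.93], [-17.29, 119.83], [-79.2, 71.16], [3.27, 140.29], [-89.18, 269.18], [5.43, 117.66], [-154.24, 154.24]. Speed limits (degrees/s): [147.25, 147.25, 180, 180, 180, 180, 180].

INTERFACE

Orientations are given as [roll, pitch, yaw] about the fixed x, y, z axes, in that order (R = Rz(yaw) Ry(pitch) Rx(roll)).
In Python, from cell import env gives the robot as it stands.
- The arm moves only by the tool jog_arm, never from a script. Its argument "motion" is a list that holds one entry, the list of rows, each a list of 7 numbers: the shift along the tool's x, y, z in units of 0.1 m (1.0 is 0.1 m), then the turn, a rotation vector about the tool's x, y, z in units of 180 degrees (1.0 is 180 degrees), then the closure, from 0 (fully open) to 1 (shut). A call has 1 to 5 rows; each row is the pose to reach, as a shift and turn from the pose commanded when the call began, along the tool's axes at that moment, turning the shorter way round; what a row does not reach only later rows make up. A row lasts 1/10 s, in which the tool goes at most 50 mm and 8.59 degrees, less where a joint would pass 70% of its speed; a pose out of reach is approached as far as the arm can. A call with a number of a shift or a turn outside -1 to 1 is refused whole. A call with a gripper value outside its range is refused whole. The fingers move at their own pace and stop on an object; "grip_force" is the grip in N (left out, the last holds). Time passes only in rows, so rows that repeat a pose let the fingers close. It gives the time, the measured TCP pose, the force, the opening and the grip force at its end, in the units of the state.
- env.get_obs(): the state, without advancing time (a new reading comes with each control period).
- env.read_camera(name): name is "side" or "top" or "wrist"; returns (picture, depth): 400x640x3 uint8, red, green, blue; 400x640 float32, m along the optical axis (not along the pixel's ray), 0 where there is no reading.
- env.camera_info(name): a dict with "camera_matrix" (3x3 intrinsics, pixels), "origin" and "orientation" of the camera in the world; the wrist camera has in their place "mount" (4x4, takes a point from camera to tool coordinates, whose origin is the TCP and whose axes are the flange's). Camera axes: x right, y down, z forward; pixel columns grow to the right and rows downward; lengths in m; the calibration is good to about 2 mm. The wrist camera is an equidistant fisheye: a pixel r from the principal point sees the ray r / f radians off the axis. A picture is of the moment at which its call begins: read the wrist's pose just before it. camera_info takes no time and is no camera call.
- env.sign_off(): hands the job in; it is judged then, once.
The state is a dict: "time_s": time; "qpos": joint angles; "joint_velocities": joint speeds; "effort": joint torques, N m; "tool_pos": TCP position; "tool_rot": TCP orientation; "force": force on the tool from outside, world axes, zero at the start; "wrist_torque": the same for the moment, N m; "grip_width": finger opening in m; "grasp_force": force on a finger pad.
Only numpy, scipy, OpenCV 4.12 (cv2) and the standard library are available. Lean on these libraries where they do the work, as an engineer would, in place of code of your own. Each camera call takes 0.05 s, during which the arm holds its last target. There are 200 camera calls.

## Working session

There is one attempt and no reset: what is moved stays moved. The work goes in short steps, Python scripts to look and compute and a tool call to move; the robot and the scene stay as the last step left them, time stands still between calls to the robot, and variables do not carry over. Pictures are saved under pics/ and viewed, at most 10 in all, crops included, and the job is handed in when it is done.

Besides the shell and the picture viewer there is one more tool, called after "Call:" in YAML: its name, and indented under it one key for each argument. jog_arm: Moves the arm, as the interface text tells. Shifts and turns lie within -1 to 1; 1 stands for 0.1 m of shift or 180 degrees of turn. Its arguments: {"type":"object","properties":{"motion":{"type":"array","items":{"type":"array","items":{"type":"array","items":{"type":"number"}}}},"grip_force":{"type":"number"}},"required":["motion"]}

```bash
ls; mkdir -p pics
python3 - <<'E'
from cell import env
import cv2,numpy as np
o=env.get_obs();print({k:np.round(v,3).tolist() for k,v in o.items()})
for n in("top","side","wrist"):
    p,d=env.read_camera(n);cv2.imwrite(f"pics/{n}0.png",p[:,:,::-1]);np.savez(f"pics/{n}0.npz",p=p,d=d)
    print(n,{k:np.round(v,4).tolist() if not isinstance(v,str) else v for k,v in env.camera_info(n).items()})
E
```

```text
pics
{'time_s': 0.0, 'qpos': [66.41, 18.438, -4.016, 83.175, 1.292, 78.543, -3.259], 'joint_velocities': [-0.021, 0.003, 0.075, 0.102, -0.036, 0.078, -0.046], 'effort': [0.0, -49.129, -0.404, -31.253, -0.064, 0.044, 0.0], 'tool_pos': [0.268, -0.591, 0.235], 'tool_rot': [-179.889, 0.003, 24.401], 'force': [0.64, -0.128, -0.053], 'wrist_torque': [-0.027, 0.015, 0.001], 'grasp_force': 0.0, 'grip_width': 0.087}
top {'camera_matrix': [[369.5214, 0.0, 326.3309], [0.0, 369.5214, 201.0348], [0.0, 0.0, 1.0]], 'origin': [0.2573, -0.107, 1.23], 'orientation': [-169.6738, 1.8568, -91.4146]}
side {'camera_matrix': [[404.4533, 0.0, 321.364], [0.0, 404.4533, 204.5791], [0.0, 0.0, 1.0]], 'origin': [0.4679, -1.3457, 1.0953], 'orientation': [-128.2409, -0.3102, 0.9455]}
wrist {'camera_matrix': [[309.7069, 0.0, 318.5801], [0.0, 309.7069, 202.5014], [0.0, 0.0, 1.0]], 'mount': [[-0.0002, -0.9703, -0.2419, 0.0658], [1.0, -0.0002, -0.0001, -0.0003], [0.0, -0.2419, 0.9703, -0.1479], [0.0, 0.0, 0.0, 1.0]]}
```

View pics/top0.png

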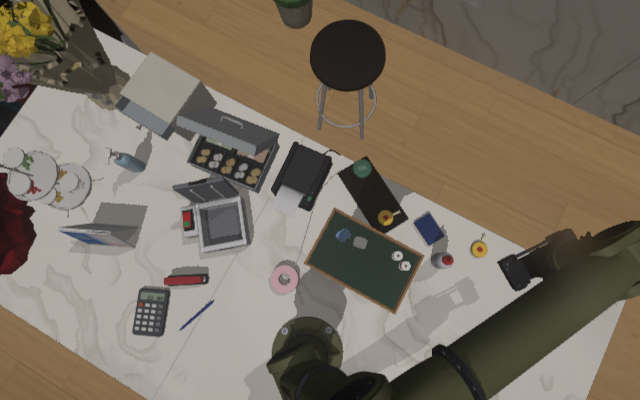

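View pics/side0.png

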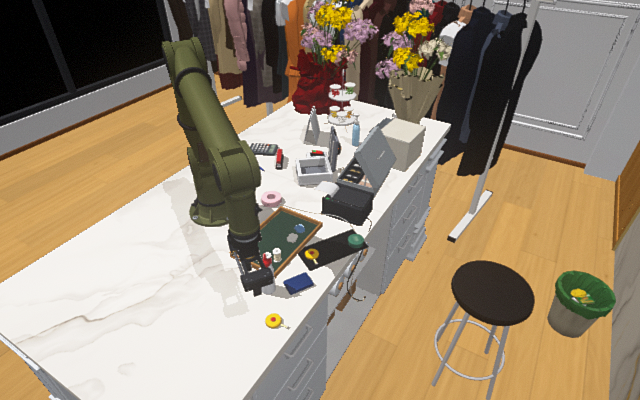

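The top view shows yellow tapes at (386,217), on the dark mat beside the green tin (362,168), and at (479,249). The steriliser is at about (222,222), with its lid open toward the upper left, its red rocker at (188,220) and the ink pad at (430,228). Next I'll measure these.

```bash
cat > h.py <<'E'
from cell import env
import cv2,numpy as np
from scipy.spatial.transform import Rotation as R
def pose(n,obs=None):
    i=env.camera_info(n);T=np.eye(4)
    if n=="wrist":
        o=obs or env.get_obs();T[:3,:3]=R.from_euler('xyz',o['tool_rot'],degrees=True).as_matrix();T[:3,3]=o['tool_pos'];T=T@np.array(i['mount'])
    else: T[:3,:3]=R.from_euler('xyz',i['orientation'],degrees=True).as_matrix();T[:3,3]=i['origin']
    return np.array(i['camera_matrix']),T
def cloud(n,d,KT):
    K,T=KT;v,u=np.mgrid[:400,:640];x=(u-K[0,2])/K[0,0];y=(v-K[1,2])/K[1,1]
    if n=="wrist":
        r=np.hypot(x,y)+1e-9;s=np.tan(np.minimum(r,1.5))/r;x,y=x*s,y*s
    P=np.stack([x*d,y*d,d],-1);return P@T[:3,:3].T+T[:3,3]
def proj(n,P,KT):
    K,T=KT;c=(np.atleast_2d(P)-T[:3,3])@T[:3,:3]
    x=c[:,:2]/c[:,2:]
    if n=="wrist":
        r=np.hypot(*x.T)[:,None]+1e-9;x=x*np.arctan(r)/r
    return x*[K[0,0],K[1,1]]+K[:2,2]
def shot(n,name):
    o=env.get_obs();KT=pose(n,o);p,d=env.read_camera(n);cv2.imwrite(f"pics/{name}.png",p[:,:,::-1]);return p,d,cloud(n,d,KT),KT,o
def hsv(p):return cv2.cvtColor(p,cv2.COLOR_RGB2HSV)
def blobs(m,P,mn=8):
    k,l,s,c=cv2.connectedComponentsWithStats(m.astype(np.uint8))
    for i in range(1,k):
        if s[i,4]>=mn:
            q=P[l==i];print(s[i,4],np.round(c[i]),'med',np.round(np.median(q,0),4),'lo',np.round(q.min(0),3),'hi',np.round(q.max(0),3))
E
python3 - <<'E'
from h import *
for n in("top","side"):
    f=np.load(f"pics/{n}0.npz");P=cloud(n,f['d'],pose(n));h=hsv(f['p']);H,S,V=[h[...,i].astype(int) for i in range(3)]
    on=(P[...,2]>-.02)&(P[...,2]<.25)&(np.abs(P[...,1])<.9)&(P[...,0]>.2)&(P[...,0]<.95)
    print(n);
    for nm,m in dict(yellow=(H>18)&(H<33)&(S>150)&(V>90),red=((H<8)|(H>172))&(S>150)&(V>80),green=(H>60)&(H<90)&(S>80)&(V>50),blue=(H>105)&(H<125)&(S>120),orange=(H>8)&(H<17)&(S>180)&(V>100)).items():
        print(nm);blobs(m&on,P)
    c=f['p'][150:290,130:270] if n=="top" else f['p'][110:270,230:390]
    cv2.imwrite(f"pics/{n}c.png",cv2.resize(c[:,:,::-1],None,fx=3.7,fy=3.7,interpolation=cv2.INTER_CUBIC))
a=cv2.imread("pics/topc.png");b=cv2.imread("pics/sidec.png");b=cv2.resize(b,(400,400));a=cv2.resize(a,(400,400))
cv2.imwrite("pics/both.png",np.hstack([a,b]))
# case
f=np.load("pics/top0.npz");P=cloud("top",f['d'],pose("top"))
for v in range(180,262,8): print(v,[(u,np.round(P[v,u],3).tolist()) for u in range(176,256,10)])
E
```

```text
top
yellow
147 [385. 218.] med [ 0.4168 -0.2671  0.016 ] lo [ 0.394 -0.288  0.009] hi [ 0.441 -0.242  0.022]
149 [479. 249.] med [ 0.3078 -0.5604  0.0134] lo [ 0.285 -0.585  0.006] hi [ 0.331 -0.539  0.019]
red
73 [187. 217.] med [0.4312 0.373  0.0735] lo [0.401 0.359 0.058] hi [0.453 0.389 0.081]
10 [385. 217.] med [ 0.4199 -0.2653  0.0185] lo [ 0.416 -0.271  0.015] hi [ 0.423 -0.261  0.022]
14 [480. 249.] med [ 0.3074 -0.5625  0.0152] lo [ 0.301 -0.568  0.013] hi [ 0.314 -0.557  0.018]
36 [447. 261.] med [ 0.2705 -0.4194  0.1384] lo [ 0.265 -0.434  0.127] hi [ 0.282 -0.412  0.167]
164 [182. 280.] med [0.2328 0.3885 0.0456] lo [0.225 0.335 0.036] hi [0.243 0.45  0.053]
green
13 [309. 198.] med [ 0.4777 -0.0208  0.0881] lo [ 0.471 -0.024  0.083] hi [ 0.484 -0.017  0.092]
19 [186. 223.] med [0.41   0.3731 0.0787] lo [0.404 0.364 0.075] hi [0.415 0.379 0.083]
blue
8 [418. 222.] med [ 0.4009 -0.3722  0.0134] lo [ 0.394 -0.376  0.01 ] hi [ 0.407 -0.37   0.016]
85 [427. 235.] med [ 0.3568 -0.4002  0.0144] lo [ 0.331 -0.425  0.006] hi [ 0.388 -0.375  0.021]
14 [ 86. 240.] med [0.3669 0.707
[... 3298 characters left out ...]
186, [0.35, 0.401, 0.001]), (196, [0.349, 0.368, 0.001]), (206, [0.346, 0.322, 0.034]), (216, [0.346, 0.293, 0.022]), (226, [0.342, 0.248, 0.06]), (236, [0.342, 0.217, 0.058]), (246, [0.341, 0.185, 0.057])]
252 [(176, [0.325, 0.436, -0.003]), (186, [0.324, 0.403, -0.006]), (196, [0.323, 0.369, -0.005]), (206, [0.319, 0.317, 0.045]), (216, [0.321, 0.299, -0.0]), (226, [0.32, 0.266, -0.001]), (236, [0.319, 0.232, 0.002]), (246, [0.318, 0.197, 0.007])]
260 [(176, [0.298, 0.433, 0.002]), (186, [0.297, 0.399, 0.0]), (196, [0.297, 0.369, -0.007]), (206, [0.296, 0.333, -0.003]), (216, [0.295, 0.298, 0.002]), (226, [0.294, 0.266, -0.003]), (236, [0.293, 0.232, -0.001]), (246, [0.292, 0.197, 0.004])]
```

View pics/both.png

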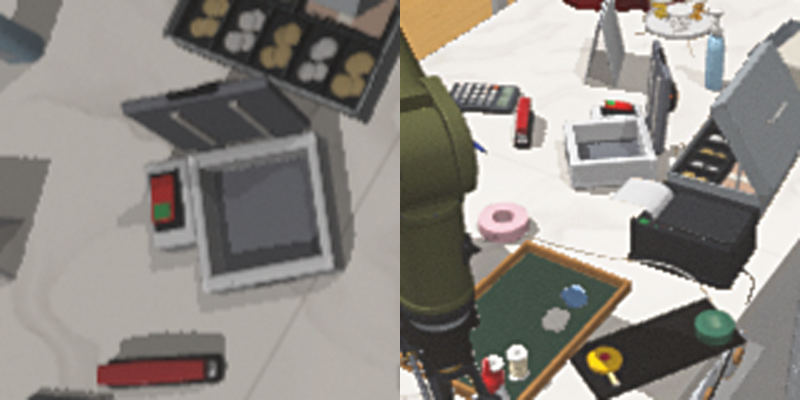

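View pics/wrist0.png

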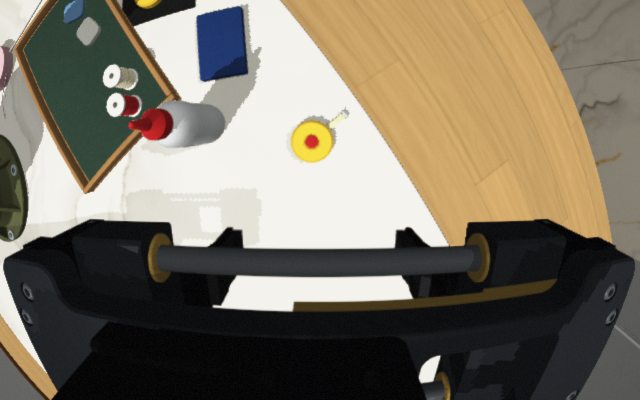

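The tape nearest the base is the one on the mat, at about (0.418, -0.267). The steriliser is near (0.41, 0.28), yawed about 10°. I'll move above the tape and turn the jaws parallel to the board's frame edge.

Call:
jog_arm:
  motion:
    - [[0.68,-0.585,0,0,0,-0.23,0],[0.68,-0.585,0,0,0,-0.23,0],[0.68,-0.585,0,0,0,-0.23,0],[0.68,-0.585,0,0,0,-0.23,0],[0.68,-0.585,0,0,0,-0.23,0]]

```text
time_s: 0.65
tool_pos: [0.3063, -0.5101, 0.2364]
tool_rot: [-180.0, 0.0, 66.2]
force: [-0.3, 0.2, 0.2]
grip_width: 0.0866
grasp_force: 0.0
```

Call:
jog_arm:
  motion:
    - [[0.895,0.01,0,0,0,-0.23,0],[0.895,0.01,0,0,0,-0.23,0],[0.895,0.01,0,0,0,-0.23,0],[0.895,0.01,0,0,0,-0.23,0],[0.895,0.01,0,0,0,-0.23,0]]

```text
time_s: 1.15
tool_pos: [0.3439, -0.4289, 0.2364]
tool_rot: [-180.0, -0.0, 107.6]
force: [0.5, 0.0, -0.4]
grip_width: 0.0872
grasp_force: 0.0
```

Call:
jog_arm:
  motion:
    - [[0.66,0.6,0,0,0,-0.23,0],[0.66,0.6,0,0,0,-0.23,0],[0.66,0.6,0,0,0,-0.23,0],[0.66,0.6,0,0,0,-0.23,0],[0.66,0.6,0,0,0,-0.23,0]]

```text
time_s: 1.65
tool_pos: [0.3817, -0.3481, 0.2364]
tool_rot: [-180.0, -0.0, 149.0]
force: [0.3, 1.0, -0.3]
grip_width: 0.0871
grasp_force: 0.0
```

Call:
jog_arm:
  motion:
    - [[0.1,0.89,0.3,0,0,-0.035,0],[0.1,0.89,0.3,0,0,-0.035,0],[0.1,0.89,0.3,0,0,-0.035,0],[0.1,0.89,0.3,0,0,-0.035,0]]

```text
time_s: 2.05
tool_pos: [0.4195, -0.2665, 0.2062]
tool_rot: [-180.0, -0.1, 155.0]
force: [-0.7, -0.8, -0.2]
grip_width: 0.0868
grasp_force: 0.0
```

```bash
cat >> h.py <<'E'
def state():
    o=env.get_obs();print('t',round(o['time_s'],2),'pos',np.round(o['tool_pos'],4),'rot',np.round(o['tool_rot'],1),'q',np.round(o['qpos'],0),'w',round(o['grip_width'],4),'gf',round(o['grasp_force'],1),'F',np.round(o['force'],1));return o
def rel(p,yaw=None):
    "move to world TCP p (tool-axes shift in 0.1 m) and turn to tool-down yaw (deg)"
    o=env.get_obs();r=R.from_euler('xyz',o['tool_rot'],degrees=True);s=r.inv().apply(np.array(p)-o['tool_pos'])*10
    t=(r.inv()*R.from_euler('xyz',[180,0,yaw if yaw is not None else o['tool_rot'][2]],degrees=True)).as_rotvec()/np.pi
    print('shift',np.round(s,3),'turn',np.round(t,4))
E
python3 - <<'E'
from h import *
state()
p,d,P,KT,o=shot("wrist","w1")
h=hsv(p);H,S,V=[h[...,i].astype(int) for i in range(3)]
m=(H>18)&(H<35)&(S>120)&(V>90)&(P[...,2]<.05);blobs(m,P,60)
blobs(((H<8)|(H>172))&(S>150)&(V>80)&(P[...,2]<.05),P,30)
q=P[m];q=q[q[:,2]>.012];print(np.median(q[:,2]),cv2.minEnclosingCircle(q[:,:2].astype(np.float32)))
rel([.418,-.267,.1],155)
# frame height
w=(H>5)&(H<18)&(S>90)&(V>50)&(np.linalg.norm(P[...,:2]-[.418,-.267],axis=-1)<.15);blobs(w,P,40)
E
```

```text
t 2.05 pos [ 0.4195 -0.2665  0.2062] rot [-1.80e+02 -1.00e-01  1.55e+02] q [ 56.   2. -27. 106.   1.  72.  94.] w 0.0868 gf 0.0 F [-0.7 -0.8 -0.2]
1498 [319. 186.] med [ 0.4191 -0.2649  0.0161] lo [ 0.395 -0.294  0.001] hi [ 0.449 -0.24   0.019]
613 [ 95. 204.] med [ 0.3068 -0.5538  0.0129] lo [ 0.284 -0.585  0.002] hi [ 0.333 -0.536  0.015]
34 [219.  88.] med [ 0.275  -0.3147  0.0342] lo [ 0.273 -0.321  0.02 ] hi [ 0.276 -0.309  0.041]
130 [319. 187.] med [ 0.4206 -0.2658  0.0179] lo [ 0.414 -0.273  0.016] hi [ 0.428 -0.259  0.02 ]
58 [ 92. 206.] med [ 0.3083 -0.5617  0.0148] lo [ 0.302 -0.569  0.014] hi [ 0.316 -0.556  0.016]
0.01582003646548097 ((0.4330246150493622, -0.19831699132919312), 0.4074493646621704)
shift [0.014 0.004 1.065] turn [-0.0002 -0.0001 -0.0005]
1958 [321. 139.] med [ 0.3721 -0.2393  0.0238] lo [ 0.3   -0.364  0.001] hi [ 0.445 -0.119  0.354]
46 [319. 187.] med [ 0.42   -0.2666  0.0174] lo [ 0.413 -0.274  0.013] hi [ 0.43  -0.258  0.02 ]
```

View pics/w1.png

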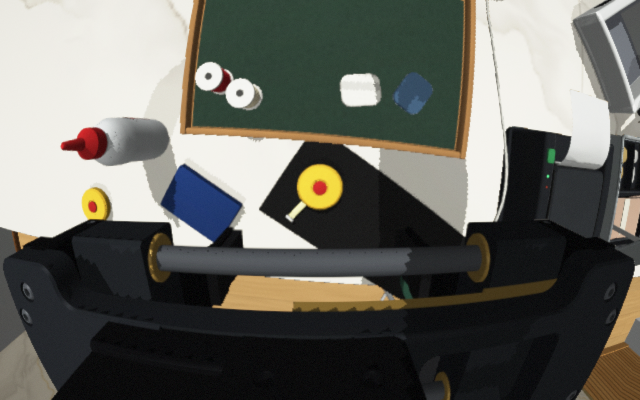

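The tape is at (320,187), centred between the jaws, and the jaw line is clear of the frame and the ink pad. Descending to grasp.

Call:
jog_arm:
  motion:
    - [[0,0,0.5,0,0,0,0],[0,0,0.95,0,0,0,0],[0,0,0.95,0,0,0,0]]

```text
time_s: 2.4
tool_pos: [0.4148, -0.2665, 0.1065]
tool_rot: [179.9, -0.6, 154.8]
force: [-1.1, 0.5, -0.4]
grip_width: 0.0873
grasp_force: 0.0
```

Call:
jog_arm:
  motion:
    - [[0,0,0.3,0,0,0,0],[0,0,0.6,0,0,0,0],[0,0,0.9,0,0,0,0],[0,0,0.9,0,0,0,0.3],[0,0,0.9,0,0,0,0.6]]
  grip_force: 15

```text
time_s: 2.9
tool_pos: [0.4202, -0.2688, 0.0233]
tool_rot: [-180.0, 0.1, 154.8]
force: [0.4, 0.1, 0.1]
grip_width: 0.0779
grasp_force: 0.0
```

Call:
jog_arm:
  motion:
    - [[0,0,0,0,0,0,1],[0,0,0,0,0,0,1],[0,0,0,0,0,0,1],[0,0,0,0,0,0,1],[0,0,0,0,0,0,1]]
  grip_force: 15

```text
time_s: 3.4
tool_pos: [0.4201, -0.2679, 0.0226]
tool_rot: [-180.0, 0.1, 154.9]
force: [-0.6, 0.9, 6.4]
grip_width: 0.0508
grasp_force: 15.0
```

Call:
jog_arm:
  motion:
    - [[0,0,-0.5,0,0,0,1],[0,0,-1,0,0,0,1],[0,0,-1,0,0,0,1]]

```text
time_s: 3.7
tool_pos: [0.4236, -0.2698, 0.1283]
tool_rot: [-179.8, 0.7, 154.9]
force: [0.4, -0.5, 0.2]
grip_width: 0.051
grasp_force: 15.0
```

Call:
jog_arm:
  motion:
    - [[0.05,0.47,-0.5,0,0,0,1],[0.11,0.94,-1,0,0,0,1],[0.11,0.94,-1,0,0,0,1],[0.11,0.94,-1,0,0,0,1]]

```text
time_s: 4.1
tool_pos: [0.4531, -0.174, 0.2257]
tool_rot: [180.0, 0.4, 155.3]
force: [0.7, 0.2, -0.4]
grip_width: 0.0509
grasp_force: 15.0
```

Call:
jog_arm:
  motion:
    - [[0.2,0.9,-0.8,0,0,-0.195,1],[0.2,0.9,-0.8,0,0,-0.195,1],[0.2,0.9,-0.8,0,0,-0.195,1],[0.2,0.9,-0.8,0,0,-0.195,1],[0.2,0.9,-0.8,0,0,-0.195,1]]

```text
time_s: 4.6
tool_pos: [0.4692, -0.0879, 0.301]
tool_rot: [-180.0, -0.0, -169.9]
force: [-0.3, -0.1, 0.0]
grip_width: 0.0508
grasp_force: 15.0
```

Call:
jog_arm:
  motion:
    - [[-0.16,0.94,0,0,0,0,1],[-0.16,0.94,0,0,0,0,1],[-0.16,0.94,0,0,0,0,1]]

```text
time_s: 4.9
tool_pos: [0.4681, 0.0139, 0.3008]
tool_rot: [179.9, -0.0, -169.7]
force: [0.0, -0.1, -0.7]
grip_width: 0.051
grasp_force: 15.0
```

Call:
jog_arm:
  motion:
    - [[-0.02,0.96,0,0,0,0,1],[-0.02,0.96,0,0,0,0,1],[-0.02,0.96,0,0,0,0,1]]

```text
time_s: 5.2
tool_pos: [0.4525, 0.1084, 0.3009]
tool_rot: [179.9, -0.0, -169.7]
force: [0.3, -0.5, 0.5]
grip_width: 0.051
grasp_force: 15.0
```

Call:
jog_arm:
  motion:
    - [[0.14,0.94,0,0,0,0,1],[0.14,0.94,0,0,0,0,1],[0.14,0.94,0,0,0,0,1]]

```text
time_s: 5.5
tool_pos: [0.4216, 0.1978, 0.3011]
tool_rot: [179.9, -0.0, -169.7]
force: [0.5, 1.0, 0.6]
grip_width: 0.0509
grasp_force: 15.0
```

Call:
jog_arm:
  motion:
    - [[0.17,0.74,0,0,0,0,1],[0.17,0.74,0,0,0,0,1],[0.17,0.74,0,0,0,0,1],[0.17,0.74,0,0,0,0,1]]

```text
time_s: 5.9
tool_pos: [0.3951, 0.2609, 0.3008]
tool_rot: [-179.9, -0.1, -170.1]
force: [-0.0, -0.1, -0.6]
grip_width: 0.0508
grasp_force: 15.0
```

Run:
```python
from h import *
state()
p,d,P,KT,o=shot("wrist","w2");np.savez("pics/w2.npz",p=p,d=d,P=P)
h=hsv(p);H,S,V=[h[...,i].astype(int) for i in range(3)]
near=(np.linalg.norm(P[...,:2]-[.42,.3],axis=-1)<.2)
print('red');blobs(((H<8)|(H>172))&(S>140)&(V>60)&near&(P[...,2]<.1),P,40)
print('green');blobs((H>45)&(H<90)&(S>80)&(V>50)&near,P,20)
q=P[near&(P[...,2]>.05)&(P[...,2]<.067)][:,:2]
# yaw + extents: fit union mask of rim by grid of hypotheses on histogram
from scipy.optimize import minimize
pts=P[near&(P[...,2]>-.02)&(P[...,2]<.075)]
def cost(a):
    x,y,t=a;c,s=np.cos(t),np.sin(t);l=(pts[:,:2]-[x,y])@np.array([[c,-s],[s,c]])
    X,Y=l.T;case=(abs(X)<.08)&(abs(Y)<.075);tray=(abs(X)<.062)&(abs(Y)<.062);wing=(Y>.075)&(Y<.125)&(X>-.022)&(X<.078)
    z=np.where(tray,.018,np.where(case|wing,.06,0));return np.mean(np.minimum(abs(pts[:,2]-z),.02))
best=min(([cost((x,y,np.radians(t))),x,y,t] for x in np.arange(.37,.45,.01) for y in np.arange(.23,.32,.01) for t in range(0,22,3)))
r=minimize(cost,[best[1],best[2],np.radians(best[3])],method='Nelder-Mead',options=dict(initial_simplex=[[best[1],best[2],np.radians(best[3])]]+[[best[1]+.006,best[2],np.radians(best[3])],[best[1],best[2]+.006,np.radians(best[3])],[best[1],best[2],np.radians(best[3]+3)]],xatol=1e-5,fatol=1e-7))
print(best,r.x[:2],np.degrees(r.x[2]),r.fun)
```

```text
t 5.9 pos [0.3951 0.2609 0.3008] rot [-1.799e+02 -1.000e-01 -1.701e+02] q [ 30.  -6. -61. 100.  -5.  83.  69.] w 0.0508 gf 15.0 F [-0.  -0.1 -0.6]
red
556 [410.  77.] med [0.24   0.3556 0.0445] lo [0.227 0.332 0.033] hi [0.248 0.4   0.049]
539 [399. 221.] med [0.4307 0.3724 0.0744] lo [0.397 0.357 0.061] hi [0.455 0.392 0.081]
green
151 [402. 208.] med [0.4108 0.3711 0.0794] lo [0.402 0.363 0.077] hi [0.42  0.38  0.082]
[np.float64(0.0018976214554655474), np.float64(0.41000000000000003), np.float64(0.27), 9] [0.4107413  0.26890052] 8.887100705697602 0.0017880535868362146
```

View pics/w2.png

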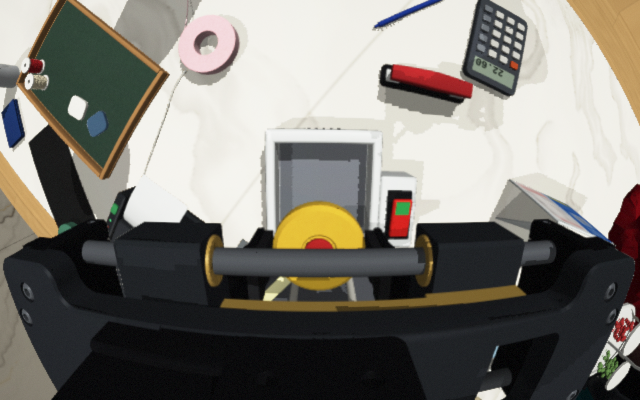

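Steriliser pose is (0.4107, 0.2689), yaw 8.9°, and the rocker's measured position agrees. The tape is held at (318,245) and already sits over the tray, so I'll lower it straight down and release.

Call:
jog_arm:
  motion:
    - [[0,0,0.5,0,0,0,1],[0,0,1,0,0,0,1],[0,0,1,0,0,0,1]]

```text
time_s: 6.25
tool_pos: [0.3913, 0.2576, 0.1954]
tool_rot: [-179.8, -0.7, -170.2]
force: [-0.7, -0.8, -0.9]
grip_width: 0.0509
grasp_force: 15.0
```

Call:
jog_arm:
  motion:
    - [[0,0,0.4,0,0,0,1],[0,0,0.8,0,0,0,1],[0,0,1,0,0,0,1],[0,0,1,0,0,0,1]]

```text
time_s: 6.65
tool_pos: [0.3946, 0.2607, 0.1005]
tool_rot: [-180.0, -0.2, -170.2]
force: [-0.9, -0.5, -1.2]
grip_width: 0.051
grasp_force: 15.0
```

Call:
jog_arm:
  motion:
    - [[0,0,0.2,0,0,0,1],[0,0,0.4,0,0,0,1],[0,0,0.55,0,0,0,1],[0,0,0.61,0,0,0,1],[0,0,0.61,0,0,0,1]]

```text
time_s: 7.15
tool_pos: [0.396, 0.2624, 0.0417]
tool_rot: [-180.0, 0.1, -170.1]
force: [0.1, -0.1, -1.0]
grip_width: 0.0512
grasp_force: 15.0
```

Call:
jog_arm:
  motion:
    - [[0,0,0,0,0,0,0.25],[0,0,0,0,0,0,0.25],[0,0,0,0,0,0,0.25],[0,0,0,0,0,0,0.25]]

```text
time_s: 7.55
tool_pos: [0.3949, 0.2627, 0.041]
tool_rot: [-180.0, 0.0, -170.0]
force: [-0.5, -0.1, 1.2]
grip_width: 0.0644
grasp_force: 0.0
```

Call:
jog_arm:
  motion:
    - [[0,0,-0.3,0,0,0,0.25],[0,0,-0.7,0,0,0,0.25],[0,0,-1,0,0,0,0.25],[0,0,-1,0,0,0,0.25]]

```text
time_s: 7.95
tool_pos: [0.3969, 0.2644, 0.1444]
tool_rot: [180.0, 0.4, -170.0]
force: [0.5, 0.2, 0.1]
grip_width: 0.0655
grasp_force: 0.0
```

Call:
jog_arm:
  motion:
    - [[0,0,-0.5,0,0,0,0.25],[0,0,-1,0,0,0,0.25],[0,0,-1,0,0,0,1],[0,0,-1,0,0,0,1]]

```text
time_s: 8.35
tool_pos: [0.395, 0.2625, 0.2409]
tool_rot: [-179.9, 0.1, -170.0]
force: [-0.6, 0.2, -1.1]
grip_width: 0.056
grasp_force: 0.0
```

Run:
```python
from h import *
state()
C=np.array([.4107,.2689]);t=np.radians(8.9);M=np.array([[np.cos(t),-np.sin(t)],[np.sin(t),np.cos(t)]])
for n in("wrist","top","side"):
    p,d,P,KT,o=shot(n,n+"3");h=hsv(p);H,S,V=[h[...,i].astype(int) for i in range(3)]
    L=P.copy();L[...,:2]=(P[...,:2]-C)@M
    m=(H>18)&(H<35)&(S>120)&(V>60)&(abs(L[...,0])<.07)&(abs(L[...,1])<.07);print(n);blobs(m,L,15)
    np.savez(f"pics/{n}3.npz",p=p,d=d,P=P)
    if n!="wrist":
        # lid points + obstacles behind the lid, in steriliser frame
        lid=(L[...,0]>.06)&(L[...,0]<.14)&(abs(L[...,1])<.075)&(L[...,2]>.08)&(L[...,2]<.3)
        q=L[lid];print('lid',len(q),q.min(0),q.max(0),'tilt fit x=a+b z',np.polyfit(q[:,2],q[:,0],1) if len(q)>5 else '')
        for x0 in np.arange(.1,.28,.03):
            row=[]
            for y0 in np.arange(-.15,.2,.05):
                s=(L[...,0]>x0)&(L[...,0]<x0+.03)&(L[...,1]>y0)&(L[...,1]<y0+.05);row.append(round(float(np.percentile(L[s][:,2],98)),2) if s.sum()>3 else None)
            print(round(x0,2),row)
```

```text
t 8.35 pos [0.395  0.2625 0.2409] rot [-1.799e+02  1.000e-01 -1.700e+02] q [ 33.  -3. -67. 105.  -3.  76.  67.] w 0.056 gf 0.0 F [-0.6  0.2 -1.1]
wrist
1311 [319. 182.] med [-0.0171 -0.0036  0.0312] lo [-0.041 -0.028  0.017] hi [0.013 0.022 0.034]
527 [203. 260.] med [-0.0477 -0.0361  0.3146] lo [-0.053 -0.037  0.302] hi [-0.038 -0.035  0.319]
391 [435. 259.] med [-0.0493  0.028   0.3153] lo [-0.054  0.027  0.305] hi [-0.04   0.029  0.319]
3044 [388. 301.] med [-0.0409  0.0154  0.3242] lo [-0.044 -0.037  0.27 ] hi [-0.007  0.057  0.33 ]
top
123 [225. 230.] med [-0.0238 -0.0063  0.0313] lo [-0.042 -0.029  0.023] hi [-0.001  0.019  0.039]
lid 938 [ 0.07437424 -0.07461073  0.08074676] [0.12214466 0.07261364 0.23782208] tilt fit x=a+b z [0.1049922  0.06774716]
0.1 [0.06, 0.07, 0.22, 0.22, None, 0.0, None]
0.13 [0.05, 0.06, 0.07, None, None, 0.0, 0.01]
0.16 [0.23, 0.05, 0.06, 0.06, 0.01, 0.0, 0.0]
0.19 [0.23, 0.23, 0.05, 0.06, 0.07, 0.0, 0.01]
0.22 [0.22, 0.23, 0.23, 0.05, 0.07, 0.0, 0.0]
0.25 [0.19, 0.23, 0.23, 0.22, 0.06, 0.0, 0.0]
0.28 [0.17, 0.19, 0.23, 0.23, 0.15, 0.16, 0.0]
side
36 [310. 171.] med [-0.0225 -0.002   0.0298] lo [-0.042 -0.023  0.024] hi [0.005 0.017 0.033]
lid 315 [ 0.07569299 -0.07493994  0.080028  ] [0.12602452 0.07285752 0.2365785 ] tilt fit x=a+b z [0.07256171 0.07721548]
0.1 [0.07, 0.21, 0.17, 0.09, 0.0, None, None]
0.13 [0.14, 0.06, 0.06, 0.0, 0.01, 0.0, 0.0]
0.16 [0.22, 0.05, 0.06, 0.07, 0.01, 0.0, 0.0]
0.19 [0.23, 0.22, 0.05, 0.06, 0.06, 0.0, 0.0]
0.22 [0.22, 0.23, 0.22, None, None, None, 0.0]
0.25 [0.18, 0.22, 0.23, 0.22, None, None, None]
0.28 [0.16, 0.18, 0.23, 0.23, None, 0.16, None]
```

View pics/side3.png

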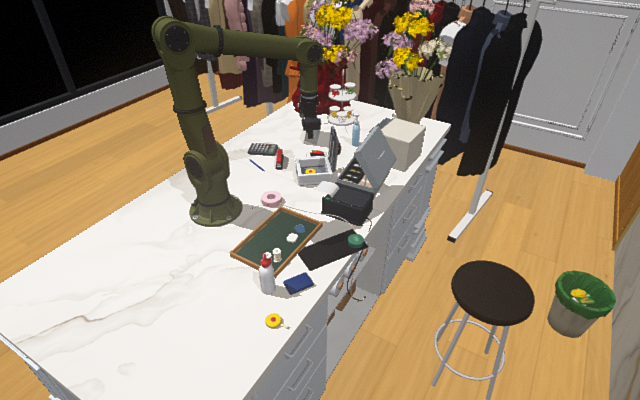

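The tape lies flat in the tray at local (-17, -3) mm. In the side view it is visible in the white tray at (310,171), with the lid still upright behind it. Next I'll take the closed fingers over the lid to push it from behind.

Call:
jog_arm:
  motion:
    - [[0,0,-0.35,0,0,0,1],[0,0,-0.7,0,0,0,1],[0,0,-0.7,0,0,0,1]]

```text
time_s: 8.8
tool_pos: [0.3958, 0.2636, 0.313]
tool_rot: [179.9, 0.2, -170.0]
force: [0.0, 0.4, -0.2]
grip_width: 0.021
grasp_force: 0.0
```

Call:
jog_arm:
  motion:
    - [[-0.4,0.04,0,0,0,0.006,1],[-0.8,0.04,0,0,0,0.006,1],[-0.8,0.04,0,0,0,0.006,1],[-0.8,0.04,0,0,0,0.006,1]]

```text
time_s: 9.2
tool_pos: [0.4729, 0.2799, 0.3064]
tool_rot: [179.7, -0.5, -171.1]
force: [-1.1, 0.6, 0.6]
grip_width: 0.0009
grasp_force: 0.0
```

Call:
jog_arm:
  motion:
    - [[-0.4,0,0,0,0,0,1],[-0.8,0,0,0,0,0,1],[-0.8,0,0,0,0,0,1],[-0.8,0,0,0,0,0,1],[-0.8,0,0,0,0,0,1]]

```text
time_s: 9.7
tool_pos: [0.5495, 0.294, 0.3114]
tool_rot: [-179.9, 0.1, -170.9]
force: [-0.4, 0.3, 0.9]
grip_width: 0.0005
grasp_force: 0.0
```

```bash
cat >> h.py <<'E'
C=np.array([.4107,.2689]);YAW=8.9;_t=np.radians(YAW);M=np.array([[np.cos(_t),-np.sin(_t)],[np.sin(_t),np.cos(_t)]])
def loc():
    o=state();print('local',np.round((np.array(o['tool_pos'])[:2]-C)@M,4));return o
def world(x,y,z):return np.r_[C+M@[x,y],z]
E
python3 -c "
from h import *
loc()"
```

```text
t 9.7 pos [0.5495 0.294  0.3114] rot [-1.799e+02  1.000e-01 -1.709e+02] q [ 17.  26. -66.  79.  23.  90.  52.] w 0.0005 gf 0.0 F [-0.4  0.3  0.9]
local [0.1411 0.0033]
```

Call:
jog_arm:
  motion:
    - [[0,0,0.4,0,0,0,1],[0,0,0.8,0,0,0,1],[0,0,0.91,0,0,0,1],[0,0,0.91,0,0,0,1]]

```text
time_s: 10.1
tool_pos: [0.5503, 0.2921, 0.2191]
tool_rot: [-179.9, -0.1, -171.0]
force: [0.1, -0.6, 0.6]
grip_width: 0.0007
grasp_force: 0.0
```

Call:
jog_arm:
  motion:
    - [[0.29,0,0,0,0,0,1],[0.5,0,0,0,0,0,1],[0.7,0,0,0,0,0,1],[0.85,0,0.03,0,0,0,1],[0.97,0,0.07,0,0,0,1]]

```text
time_s: 10.6
tool_pos: [0.4569, 0.2791, 0.2159]
tool_rot: [-180.0, 0.4, -171.0]
force: [1.4, -0.6, 4.3]
grip_width: 0.0002
grasp_force: 1.5
```

```bash
python3 -c "
from h import *
loc()
for n in ('side','top'):
    p,d,P,KT,o=shot(n,n+'4');L=P.copy();L[...,:2]=(P[...,:2]-C)@M
    s=(L[...,0]>-.1)&(L[...,0]<.14)&(abs(L[...,1])<.073)&(L[...,2]>.085)&(L[...,2]<.2)
    v,u=np.nonzero(s);print(n,len(v));q=L[s]
    for z in np.arange(.09,.2,.02):
        k=abs(q[:,2]-z)<.01
        if k.sum():print(round(z,2),k.sum(),np.round(np.percentile(q[k][:,0],[5,50,95]),3))
"
```

```text
t 10.6 pos [0.4569 0.2791 0.2159] rot [-180.     0.4 -171. ] q [ 29.  16. -72. 100.  16.  76.  52.] w 0.0002 gf 1.5 F [ 1.4 -0.6  4.3]
local [0.0472 0.0029]
side 164
0.09 14 [0.065 0.078 0.082]
0.11 14 [0.055 0.066 0.075]
0.13 25 [0.048 0.064 0.081]
0.15 34 [0.045 0.063 0.084]
0.17 59 [0.038 0.061 0.078]
0.19 18 [0.024 0.036 0.045]
top 82
0.09 11 [0.076 0.079 0.081]
0.11 16 [0.059 0.07  0.074]
0.13 11 [0.06  0.062 0.066]
0.15 14 [0.044 0.054 0.057]
0.17 23 [0.042 0.047 0.05 ]
0.19 7 [0.034 0.037 0.041]
```

The lid is following at about 1.15 rad. Continuing the sweep.

Call:
jog_arm:
  motion:
    - [[0.25,0,0.1,0,0,0,1],[0.44,0,0.25,0,0,0,1],[0.6,0,0.39,0,0,0,1],[0.72,0,0.55,0,0,0,1],[0.81,0,0.7,0,0,0,1]]

```text
time_s: 11.2
tool_pos: [0.3763, 0.2665, 0.1439]
tool_rot: [-180.0, 0.2, -171.0]
force: [-0.4, 1.3, 2.3]
grip_width: 0.0002
grasp_force: 1.0
```

Call:
jog_arm:
  motion:
    - [[0.06,0,0.13,0,0,0,1],[0.11,0,0.27,0,0,0,1],[0.14,0,0.42,0,0,0,1],[0.15,0,0.52,0,0,0,1],[0.15,0,0.56,0,0,0,1]]

```text
time_s: 11.7
tool_pos: [0.361, 0.2636, 0.0886]
tool_rot: [-179.9, -0.2, -171.1]
force: [-15.3, -11.0, 60.9]
grip_width: 0.0005
grasp_force: 31.1
```

```bash
python3 -c "
from h import *
loc()"
```

```text
t 11.7 pos [0.361  0.2636 0.0886] rot [-179.9   -0.2 -171.1] q [ 31.  10. -74. 119.  11.  59.  51.] w 0.0005 gf 31.1 F [-15.3 -11.   60.9]
local [-0.0499  0.0024]
```

The lid is shut, with a firm contact force at the bottom. I'll back off and look.

Call:
jog_arm:
  motion:
    - [[0,0,-0.3,0,0,0,1],[-0.1,0,-0.7,0,0,0,0.5],[-0.3,0,-1,0,0,0,0],[-0.3,0,-1,0,0,0,0]]

```text
time_s: 12.1
tool_pos: [0.3954, 0.2687, 0.1905]
tool_rot: [179.9, 0.5, -171.2]
force: [0.9, 0.1, -0.1]
grip_width: 0.017
grasp_force: 0.0
```

Call:
jog_arm:
  motion:
    - [[-0.1,-0.02,-0.4,0,0,0,0],[-0.2,-0.02,-0.6,0,0,0,0],[-0.2,-0.02,-0.6,0,0,0,0],[-0.2,-0.02,-0.6,0,0,0,0]]

```text
time_s: 12.5
tool_pos: [0.4101, 0.2686, 0.2454]
tool_rot: [180.0, -0.1, -171.1]
force: [0.1, 0.6, -0.4]
grip_width: 0.0483
grasp_force: 0.0
```

Run:
```python
from h import *
loc()
p,d,P,KT,o=shot("wrist","w5");np.savez("pics/w5.npz",p=p,d=d,P=P)
L=P.copy();L[...,:2]=(P[...,:2]-C)@M;h=hsv(p);H,S,V=[h[...,i].astype(int) for i in range(3)]
pl=(abs(L[...,2]-.075)<.012)&(abs(L[...,0])<.09)&(abs(L[...,1])<.073)&(np.hypot(L[...,0],L[...,1])>.05)
q=L[pl];A=np.c_[q[:,:2],np.ones(len(q))];print('lid plane',np.linalg.lstsq(A,q[:,2],rcond=None)[0],q.min(0),q.max(0))
near=(np.hypot(L[...,0],L[...,1])<.06)
print('orange');blobs((H>4)&(H<20)&(S>150)&(V>80)&near&(L[...,2]<.12),L,15)
top=near&(L[...,2]>.094)&(L[...,2]<.103)&(V<70);q=L[top];print('collar top',len(q),np.median(q,0),cv2.minEnclosingCircle(q[:,:2].astype(np.float32)) if len(q) else '')
lens=near&(L[...,2]>.1025)&(L[...,2]<.112);q=L[lens];print('lens',len(q),np.median(q,0))
cv2.imwrite("pics/w5c.png",cv2.resize(p[60:300,180:460,::-1],None,fx=2.5,fy=2.5))
```

```text
t 12.5 pos [0.4101 0.2686 0.2454] rot [ 1.800e+02 -1.000e-01 -1.711e+02] q [ 39.   3. -75. 102.   2.  77.  62.] w 0.0483 gf 0.0 F [ 0.1  0.6 -0.4]
local [-0.0007 -0.0002]
lid plane [ 6.20608235e-03 -7.16394609e-05  7.46384032e-02] [-0.08975548 -0.07299985  0.06713895] [0.0655566  0.07298748 0.07733294]
orange
1137 [313. 192.] med [-0.0045 -0.0033  0.1031] lo [-0.025 -0.039  0.075] hi [0.016 0.017 0.106]
collar top 832 [-0.0047466   0.00057606  0.09830976] ((-0.0005313235451467335, -0.00012290226004552096), 0.027752695605158806)
lens 707 [-0.00070814  0.0005323   0.10389517]
```

View pics/w5c.png

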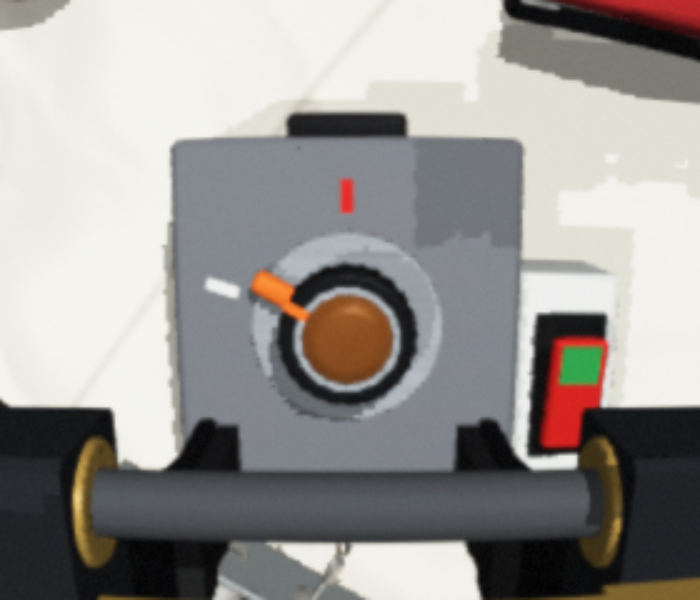

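The lid is flat and closed. The pointer stands about 56° from the red mark (lens at crop (347,338), pointer tip (268,285)). I'll turn the jaws 30° counter-clockwise to clear the lug, then descend and grip.

Call:
jog_arm:
  motion:
    - [[0,0,0.3,0,0,-0.17,0],[0,0,0.6,0,0,-0.17,0],[0,0,0.8,0,0,-0.17,0],[0,0,0.8,0,0,-0.17,0],[0,0,0.8,0,0,-0.17,0]]

```text
time_s: 13.05
tool_pos: [0.4087, 0.2682, 0.1644]
tool_rot: [179.9, -0.2, -140.4]
force: [0.2, -0.0, 0.3]
grip_width: 0.0854
grasp_force: 0.0
```

```bash
python3 -c "
from h import *
loc();rel(world(-.0005,0,.094))"
```

```text
t 13.05 pos [0.4087 0.2682 0.1644] rot [ 179.9   -0.2 -140.4] q [ 34.  12. -76. 109.  12.  69.  84.] w 0.0854 gf 0.0 F [ 0.2 -0.   0.3]
local [-0.0021 -0.0004]
shift [-0.018 -0.006  0.704] turn [ 0.0006 -0.0012 -0.    ]
```

Call:
jog_arm:
  motion:
    - [[-0.01,0,0.3,0,0,0,0],[-0.01,0,0.5,0,0,0,0],[-0.01,0,0.7,0,0,0,0],[-0.01,0,0.7,0,0,0,0]]

```text
time_s: 13.45
tool_pos: [0.4092, 0.2682, 0.0941]
tool_rot: [179.9, -0.3, -140.5]
force: [-1.1, -0.4, 0.3]
grip_width: 0.0868
grasp_force: 0.0
```

Call:
jog_arm:
  motion:
    - [[0,0,0,0,0,0,0.5],[0,0,0,0,0,0,1],[0,0,0,0,0,0,1],[0,0,0,0,0,0,1],[0,0,0,0,0,0,1]]
  grip_force: 20

```text
time_s: 13.95
tool_pos: [0.4116, 0.2696, 0.097]
tool_rot: [-180.0, 0.0, -140.5]
force: [-0.6, 0.8, 2.3]
grip_width: 0.0554
grasp_force: 20.1
```

```bash
python3 -c "
from h import *
loc()"
```

```text
t 13.95 pos [0.4116 0.2696 0.097 ] rot [-180.     0.  -140.5] q [ 27.  18. -70. 113.  20.  62.  78.] w 0.0554 gf 20.1 F [-0.6  0.8  2.3]
local [0.001  0.0006]
```

Call:
jog_arm:
  motion:
    - [[0,0,0,0,0,0.04,1],[0,0,0,0,0,0.08,1],[0,0,0,0,0,0.12,1],[0,0,0,0,0,0.16,1],[0,0,0,0,0,0.2,1]]

```text
time_s: 14.45
tool_pos: [0.4119, 0.2688, 0.097]
tool_rot: [-179.9, 0.0, -176.8]
force: [-0.4, -2.4, 2.0]
grip_width: 0.0553
grasp_force: 20.0
```

Call:
jog_arm:
  motion:
    - [[0,0,0,0,0,0.04,1],[0,0,0,0,0,0.08,1],[0,0,0,0,0,0.11,1],[0,0,0,0,0,0.135,1],[0,0,0,0,0,0.135,1]]

```text
time_s: 14.95
tool_pos: [0.4119, 0.2683, 0.097]
tool_rot: [-179.9, 0.1, 159.2]
force: [-0.8, -4.1, 5.1]
grip_width: 0.0553
grasp_force: 20.0
```

```bash
python3 -c "
from h import *
o=loc();print(o['wrist_torque'])"
```

```text
t 14.95 pos [0.4119 0.2683 0.097 ] rot [-1.799e+02  1.000e-01  1.592e+02] q [ 18.  13. -59. 113.  13.  61.  23.] w 0.0553 gf 20.0 F [-0.8 -4.1  5.1]
local [ 0.0011 -0.0008]
[-0.86332359 -0.04156588  0.16372846]
```

Call:
jog_arm:
  motion:
    - [[0,0,0,0,0,0.015,1],[0,0,0,0,0,0.03,1],[0,0,0,0,0,0.03,1]]

```text
time_s: 15.25
tool_pos: [0.4123, 0.2679, 0.0969]
tool_rot: [-179.9, 0.2, 154.0]
force: [0.6, -4.6, 5.6]
grip_width: 0.0554
grasp_force: 20.0
```

```bash
python3 -c "
from h import *
o=loc();print(o['wrist_torque'])"
```

```text
t 15.25 pos [0.4123 0.2679 0.0969] rot [-179.9    0.2  154. ] q [ 17.  13. -58. 113.  13.  61.  18.] w 0.0554 gf 20.0 F [ 0.6 -4.6  5.6]
local [ 0.0014 -0.0012]
[-1.08103269 -0.28592653  0.55440335]
```

Wrist torque jumped to 0.55 N m, so the collar is at its stop. I'll release, lift and check the pointer.

Call:
jog_arm:
  motion:
    - [[0,0,0,0,0,0,0],[0,0,0,0,0,0,0],[0,0,0,0,0,0,0],[0,0,0,0,0,0,0]]

```text
time_s: 15.65
tool_pos: [0.4112, 0.2697, 0.0964]
tool_rot: [180.0, -0.0, 153.9]
force: [-0.0, -0.7, 0.5]
grip_width: 0.0796
grasp_force: 0.0
```

Call:
jog_arm:
  motion:
    - [[0,0,-0.3,0,0,0,0],[0,0,-0.6,0,0,0,0.3],[0,0,-1,0,0,0,1],[0,0,-1,0,0,0,1],[0,0,-1,0,0,0,1]]

```text
time_s: 16.15
tool_pos: [0.4119, 0.2696, 0.1971]
tool_rot: [179.9, 0.1, 153.8]
force: [0.4, -0.5, -0.2]
grip_width: 0.0628
grasp_force: 0.0
```

Run:
```python
from h import *
loc()
p,d,P,KT,o=shot("wrist","w6")
L=P.copy();L[...,:2]=(P[...,:2]-C)@M;h=hsv(p);H,S,V=[h[...,i].astype(int) for i in range(3)]
r=np.hypot(L[...,0],L[...,1])
m=(H>4)&(H<20)&(S>150)&(V>80)&(r>.03)&(r<.05)&(L[...,2]<.1)&(L[...,2]>.07);blobs(m,L,10)
q=L[m];c=q.mean(0);print('pointer angle from front, deg',np.degrees(np.arctan2(c[1],-c[0])))
pl=(abs(L[...,2]-.075)<.012)&(abs(L[...,0])<.09)&(abs(L[...,1])<.073)&(r>.05)
q=L[pl];print('lid',np.linalg.lstsq(np.c_[q[:,:2],np.ones(len(q))],q[:,2],rcond=None)[0])
print('rocker');blobs(((H<8)|(H>172))&(S>140)&(V>60)&(L[...,1]>.08)&(L[...,1]<.12)&(L[...,2]<.1),L,30);blobs((H>45)&(H<90)&(S>80)&(V>50)&(L[...,1]>.08)&(L[...,1]<.12),L,20)
rel(world(.009,.1,.2),189)
rel(world(.009,.1,.2),154)
```

```text
t 16.15 pos [0.4119 0.2696 0.1971] rot [1.799e+02 1.000e-01 1.538e+02] q [ 22.   4. -60. 106.   4.  71.  25.] w 0.0628 gf 0.0 F [ 0.4 -0.5 -0.2]
local [0.0013 0.0006]
180 [292. 168.] med [-0.0369  0.0006  0.0854] lo [-0.044 -0.006  0.073] hi [-0.03   0.005  0.087]
pointer angle from front, deg 0.8148165209291777
lid [-0.00250857  0.0027179   0.07425975]
rocker
554 [311.   8.] med [-0.1552  0.1022  0.0428] lo [-0.171  0.088  0.032] hi [-0.146  0.12   0.047]
1078 [427. 168.] med [0.0354 0.0996 0.0744] lo [0.003 0.088 0.062] hi [0.06  0.117 0.081]
317 [420. 151.] med [0.0152 0.101  0.0793] lo [0.007 0.092 0.077] hi [0.024 0.11  0.082]
shift [ 0.505  0.866 -0.041] turn [-0.0002 -0.     -0.1954]
shift [ 0.505  0.866 -0.041] turn [-0.0002  0.     -0.001 ]
```

The pointer stands at the red mark (0.8° off) and the lid is still closed. Now the rocker.

Call:
jog_arm:
  motion:
    - [[0.25,0.43,0,0,0,-0.04,1],[0.5,0.87,0,0,0,-0.195,1],[0.5,0.87,0,0,0,-0.195,1],[0.5,0.87,0,0,0,-0.195,1],[0.5,0.87,0,0,0,-0.195,1]]

```text
time_s: 16.7
tool_pos: [0.4034, 0.3698, 0.1943]
tool_rot: [-180.0, -0.3, -170.7]
force: [0.2, -0.2, 0.1]
grip_width: 0.019
grasp_force: 0.0
```

Call:
jog_arm:
  motion:
    - [[0,0,0.3,0,0,0,1],[0,0,0.6,0,0,0,1],[0,0,0.9,0,0,0,1],[0,0,0.9,0,0,0,1],[0,0,0.9,0,0,0,1]]

```text
time_s: 17.2
tool_pos: [0.404, 0.3694, 0.1057]
tool_rot: [-180.0, -0.2, -171.0]
force: [1.0, 0.5, 0.2]
grip_width: 0.0005
grasp_force: 0.0
```

```bash
python3 -c "
from h import *
loc();rel(world(.01,.101,.084))"
```

```text
t 17.2 pos [0.404  0.3694 0.1057] rot [-180.    -0.2 -171. ] q [  8.  24. -63. 105.  24.  66.  36.] w 0.0005 gf 0.0 F [1.  0.5 0.2]
local [0.0089 0.1003]
shift [-0.011  0.007  0.217] turn [-0.0001 -0.0009  0.    ]
```

Call:
jog_arm:
  motion:
    - [[0,0,0.06,0,0,0,1],[0,0,0.12,0,0,0,1],[0,0,0.17,0,0,0,1],[0,0,0.21,0,0,0,1],[0,0,0.21,0,0,0,1]]

```text
time_s: 17.7
tool_pos: [0.4051, 0.37, 0.0879]
tool_rot: [-179.9, 0.1, -171.1]
force: [-5.4, -4.7, 18.1]
grip_width: 0.0006
grasp_force: 9.3
```

Call:
jog_arm:
  motion:
    - [[0,0,-0.3,0,0,0,1],[0,0,-0.7,0,0,0,1],[0,0,-1,0,0,0,1],[0,0,-1,0,0,0,1],[0,0,-1,0,0,0,1]]

```text
time_s: 18.2
tool_pos: [0.4055, 0.3694, 0.1858]
tool_rot: [-180.0, 0.1, -171.1]
force: [-0.7, -0.6, -0.6]
grip_width: 0.0003
grasp_force: 0.0
```

Run:
```python
from h import *
loc()
p,d,P,KT,o=shot("wrist","w7")
L=P.copy();L[...,:2]=(P[...,:2]-C)@M;h=hsv(p);H,S,V=[h[...,i].astype(int) for i in range(3)]
b=(L[...,1]>.085)&(L[...,1]<.117)&(L[...,0]>-.01)&(L[...,0]<.07)&(L[...,2]>.064)&(L[...,2]<.1)
m=b&((((H<8)|(H>172))&(S>140))|((H>45)&(H<90)&(S>80)))
q=L[m];print(len(q),'slope z/x',np.polyfit(q[:,0],q[:,2],1));blobs(b&(H>45)&(H<90)&(S>80),L,20)
r=np.hypot(L[...,0],L[...,1]);m=(H>4)&(H<20)&(S>150)&(V>80)&(r>.03)&(r<.05)&(L[...,2]<.1)&(L[...,2]>.07);c=L[m].mean(0);print('pointer',m.sum(),np.degrees(np.arctan2(c[1],-c[0])))
pl=(abs(L[...,2]-.075)<.012)&(abs(L[...,0])<.09)&(abs(L[...,1])<.073)&(r>.05)
q=L[pl];print('lid',np.linalg.lstsq(np.c_[q[:,:2],np.ones(len(q))],q[:,2],rcond=None)[0])
```

```text
t 18.2 pos [0.4055 0.3694 0.1858] rot [-1.800e+02  1.000e-01 -1.711e+02] q [ 12.  19. -67. 100.  18.  73.  39.] w 0.0003 gf 0.0 F [-0.7 -0.6 -0.6]
local [0.0104 0.1001]
963 slope z/x [0.21116957 0.06971277]
379 [320. 205.] med [0.0123 0.1016 0.0729] lo [0.004 0.093 0.069] hi [0.02  0.109 0.076]
pointer 177 2.058049240676729
lid [0.00478403 0.00095067 0.07460134]
```

The rocker has snapped to on (its slope went to +0.21), the pointer is at the mark and the lid is closed. Handing in.

```bash
python3 -c "
from cell import env
print(env.sign_off())"
```

```text
the job is handed in; nothing more can be done
None
```

The job is handed in at about 18 s of robot time: by my camera checks the tape is flat in the tray, the lid closed, the collar at the red mark and the rocker on. The hand-in call returned no verdict, and I did not re-measure the tin and ink pad at the end.

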